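# Spring-seat hardness check of the bushing that fits

### The job

Two nylon bushings lie on the bench, alike outside; only the one with the wider bore slides over the upright gauge pin of the spring seat. Slide that one fully down onto the seat with its marked face still up and let go of it, then take the hardness probe out of its stand and, holding it upright, press its tip gently on the bushing's dark round mark until the spring seat has gone down about half of its 12 mm travel. Finish while still holding the probe there like that; leave the other bushing and everything else on the bench where they are.

Things in the scene. Friction and masses are not known exactly. Their poses are not given: they have to be found in the camera images.
- bush_wide_center (a point): Centre (half-way up, on the bore's axis) of the bushing that fits: loose white nylon ring standing on end, outside diameter 54, bore 22 right through, height 34 mm, about 75 g. z along the bore, up, x towards the marked spot. A dark round mark, 12 mm across, is on its top face.
- bush_wide_mark (a point): Centre of the dark mark, 12 mm across, on the top face of that bushing, 19 mm from its axis (along the bushing's x).
- bush_tight_center (a point): Centre of the other bushing: the same outside (diameter 54, height 34 mm, same kind of mark) but bore 14 mm, too tight for the pin. Leave it.
- seat_top (a point): Centre of the top face of the spring seat, on the pin's axis; z up. The seat is an aluminium disc of diameter 68, 6 mm thick, its top 53 mm above the bench when unloaded. A steel gauge pin of diameter 18 stands at its centre, rising 24 mm above this point (the last 4 mm tapered to diameter 12). It sits on a fixed grey round housing, diameter 90, height 36 mm, on a 100 mm square foot 8 mm thick.
- seat (a joint): How far the spring seat has gone straight down, in m: 0 free, 0.012 at its bottom stop. With the bushing on it, it starts to give at about 1 N and then takes about 0.6 N more per mm (about 4.5 N at half travel). It moves with whatever lies on it.
- probe_grip (a point): Centre of the handle of the hardness probe: black upright box 36 mm (x) by 26 mm (y) by 60 mm (z) with a small grey window on top; z up, along the probe. Probe about 180 g. Below the handle a round steel stem, diameter 12 then 10 mm, runs down 45 mm to a rounded tip, 75 mm below this point. At the start the probe hangs upright in its stand: the handle's underside rests on the stand's top, the stem is in the hole. Lift it 50 mm or more straight up to clear.
- probe_tip (a point): The very tip of the probe's stem (rounded, radius 5 mm), 75 mm below probe_grip along the probe's axis; z points from the tip up to the handle.
- stand: Fixed grey block, 80 x 80 x 55 mm high, with an upright hole of diameter 18 mm through its centre, for the probe. Origin at the centre of its underside.
- screwdriver: Bystander: screwdriver with black handle, 170 mm long, lying along its x. Origin at its underside.
- wrench: Bystander: steel wrench, 150 mm long, lying along its x. Origin at its underside.
- jar: Bystander: amber glass jar, diameter 48, height 65 mm. Origin at the centre of its underside.
- weight: Bystander: steel weight with a knob, diameter 40, height 56 mm, 400 g. Origin at the centre of its underside.
- disc: Bystander: rubber disc, diameter 40, height 12 mm. Origin at the centre of its underside.
- block: Bystander: steel reference block, 50 x 30 x 20 mm. Origin at the centre of its underside.
There are look-alikes about, which are no part of the job. What is shaped like the part that bears seat_top but purple is not meant.

How it is judged (in metres and radians):
On the way, in this order (a step that is already met when the one before it is completed fails the run):
1. the wider-bored bushing is fully down on the seat over the pin, marked face up, and released, with the probe still in its stand (z of bush_wide_center in the frame of seat_top between 0.0145 and 0.019 m and horizontal distance between bush_wide_center and seat_top below 0.005 m and angle between bush_wide_center's own z axis and vertical below 0.08 rad and contact force between bush_wide and the fingers below 0.2 N and horizontal distance between probe_tip and stand below 0.02 m and height (world z) of probe_tip below 0.04 m), for 0.2 s.
2. the probe is lifted clear of its stand, its tip over 70 mm above the bench (height (world z) of probe_tip above 0.07 m and contact force between probe and the fingers above 1 N), for 0.1 s.
At the end, for the whole second after the job is handed in: Wide bushing on the seat over the pin: within 2 mm of fully down, 5 mm of the axis, 4.5 deg upright, mark up, untouched by the robot. Probe held in the fingers, steady, upright within 7 deg, tip within 6 mm of the mark's centre, pressing 1 to 10 N, seat 3 to 9.5 mm down (z of bush_wide_center in the frame of seat_top between 0.0145 and 0.019 m and horizontal distance between bush_wide_center and seat_top below 0.005 m and angle between bush_wide_center's own z axis and vertical below 0.08 rad and horizontal distance between probe_tip and bush_wide_mark below 0.006 m and angle between probe_tip's own z axis and vertical below 0.12 rad and value of joint seat between 0.003 and 0.0095 m and contact force between probe and bush_wide between 1 and 10 N and contact force between probe and the fingers above 1 N and contact force between bush_wide and the arm below 0.2 N and contact force between bush_wide and the fingers below 0.2 N and contact force between probe and stand below 0.1 N and linear speed of probe below 0.02 m/s); the arm keeps its last pose, push and grip.
It fails at once if the probe is pressed hard (over 15 N) on the bushing (contact force between probe and bush_wide above 15 N).
It fails at once if the tight bushing is moved by more than 20 mm (distance of bush_tight_center from where it was at the start of the episode above 0.02 m).
It fails at once if a bystander (screwdriver, wrench, jar, weight, disc or block) is moved by more than 30 mm (distance of any of screwdriver, wrench, jar, weight, disc, block from where it was at the start of the episode above 0.03 m).
It also fails if it takes over 51 s, if anything falls off the work surface, if the arm or the gripper's body presses on something with over 40 N, if the wrist force passes 120 N, or if a joint passes its speed limit or range.

### The arm

A 6-joint arm with a two-finger parallel gripper is mounted at the origin on the work surface. World frame = base frame: x ahead of the robot, y to its left, z up, the work surface at z = 0. Lengths are in m, angles in degrees, forces in N, time in s.
With the tool pointing down it reaches from about 0.275 to 0.825 m from the base axis. Payload 4.9 kg.
Tool frame: the origin (TCP) lies on the centre line of the jaws, within the pads' length; the fingertips stand 11 mm ahead of it and the grasp point (between the pads) lies 8 mm behind it; z points along the fingers, y is the direction in which the jaws open and shut (so a half turn about z gives the same grasp; the last joint's range is limited). The gripper opens to 85 mm and grips with 20 to 120 N. Pads are 22 mm wide; open, the fingers measure 114 mm over their backs; the gripper's body (76 mm by 85 mm) begins 54 mm behind the grasp point. The pads swing forward as they close: fully open they stand 13 mm farther back than shut.
Start: joints at [65.592, 18.69, -11.035, 60.275, 0, 82.311], TCP at [0.158, 0.527, 0.242] pointing down, gripper open.
Joint ranges: [-152.03, 152.03], [-55.5, 102.48], [-74.3, 77.21], [-110.64, 120.58], [-84.22, 78.4], [-180, 180]. Speed limits (degrees/s): [147.25, 147.25, 180, 180, 180, 180].

### API

Orientations are given as [roll, pitch, yaw] about the fixed x, y, z axes, in that order (R = Rz(yaw) Ry(pitch) Rx(roll)).
In Python, from plant import sensors, cams, manip gives the robot as it stands.
- The arm moves only by the tool carry_out, never from a script. Its argument "rows" is a list of rows, each a list of 7 numbers: the shift along the tool's x, y, z in mm, then the turn, a rotation vector about the tool's x, y, z in rad, then the opening, from 0 (shut) to 1 (fully open). A call has exactly 8 rows; each row is the pose to reach, as a shift and turn from the pose commanded when the call began, along the tool's axes at that moment; what a row does not reach only later rows make up. A row lasts 1/10 s, in which the tool goes at most 50 mm and 8.59 degrees, less where a joint would pass 70% of its speed; a pose out of reach is approached as far as the arm can. A call with a gripper value outside its range is refused whole. The fingers move at their own pace and stop on an object; "grip_force" is the grip in N (left out, the last holds). Time passes only in rows, so rows that repeat a pose let the fingers close, or fill a call up. It gives the time, the measured TCP pose, the force and the opening at its end, in the units of the state.
- sensors.read_state(): the state, without advancing time (a new reading comes with each control period).
- cams.camera(name): name is "scene" or "top"; returns the picture (400x640x3 uint8, red, green, blue); there is no depth.
- cams.calibration(name): a dict with "fx", "fy", "cx", "cy" (pixels), "dist_coeffs" ([k1, k2, p1, p2, k3] as OpenCV has them; the pictures are not rectified), "R" (3x3) and "t" (3): a world point X has camera coordinates R X + t. Camera axes: x right, y down, z forward; pixel columns grow to the right and rows downward; lengths in m; the calibration is good to about 2 mm. A picture is of the moment at which its call begins. calibration takes no time and is no camera call.
- manip.finish_job(): hands the job in, once; it reports no verdict.
The state is a dict: "time_s": time; "joints": joint angles; "dq": joint speeds; "tau": joint torques, N m; "position": TCP position; "eef_rot": TCP orientation; "force": force on the tool from outside, world axes, zero at the start; "wrist_torque": the same for the moment, N m; "grip_width": opening from 0.0 (shut) to 1.0 (fully open).
Only numpy, scipy, OpenCV 4.12 (cv2) and the standard library are available. Lean on these libraries where they do the work, as an engineer would, in place of code of your own. Each camera call takes 0.05 s, during which the arm holds its last target.

## Working session

There is one attempt and no reset: what is moved stays moved. The work goes in short steps, Python scripts to look and compute and a tool call to move; the robot and the scene stay as the last step left them, time stands still between calls to the robot, and variables do not carry over. Pictures are saved under pics/ and viewed, and the job is handed in when it is done.

Besides the shell and the picture viewer there is one more tool, called after "Request:" as name([rows], argument=value, ...), one row to a line, values as JSON. carry_out: Moves the arm, as the interface text tells. Its arguments: {"type":"object","properties":{"rows":{"type":"array","items":{"type":"array","items":{"type":"number"}}},"grip_force":{"type":"number"}},"required":["rows"]}

```bash
mkdir -p pics; ls; python3 - <<'E'
from plant import sensors,cams
import cv2,json
for n in("scene","top"):
    im=cams.camera(n); cv2.imwrite(f"pics/{n}0.png",im[:,:,::-1]); print(n,cams.calibration(n))
print(sensors.read_state())
E
```

```text
pics
scene {'fx': 366.46390356506146, 'fy': 366.46390356506146, 'cx': 321.6216366586692, 'cy': 200.52248925088597, 'dist_coeffs': array([-0.01064856,  0.        ,  0.        ,  0.        ,  0.        ]), 'R': array([[-0.80647037,  0.59127325,  0.0012184 ],
       [ 0.44600488,  0.60968104, -0.6552623 ],
       [-0.3881819 , -0.52790621, -0.75540045]]), 't': array([ 0.4630703 , -0.10758076,  1.21010518])}
top {'fx': 387.3790485947585, 'fy': 387.3790485947585, 'cx': 318.6310798727802, 'cy': 201.54593398982487, 'dist_coeffs': array([0.02380308, 0.        , 0.        , 0.        , 0.        ]), 'R': array([[-0.05133817, -0.99866983, -0.00479202],
       [-0.9755653 ,  0.05117571, -0.21366653],
       [ 0.21362755, -0.00629433, -0.9768949 ]]), 't': array([-0.04464736,  0.49138153,  0.91144182])}
{'time_s': 0.1, 'joints': array([ 6.55920786e+01,  1.87278055e+01, -1.10858950e+01,  6.02753640e+01,
       -9.71422794e-04,  8.23111755e+01]), 'dq': array([-0.02706475, -0.10582051,  0.11469289, -0.00997064, -0.04351022,
        0.11243534]), 'tau': array([-4.62753087e-04, -4.44238400e+01,  2.63037354e+01,  7.87658530e-03,
       -1.55431153e-04,  3.37659969e-06]), 'position': array([0.1580041 , 0.52628703, 0.24158386]), 'eef_rot': array([-1.79911606e+02, -1.09534971e-02,  1.63280895e+02]), 'force': array([-0.60186925,  1.24777842,  0.30280293]), 'wrist_torque': array([-0.01870686,  0.00446541, -0.0247426 ]), 'grip_width': 1.0011634294474652}
```

View pics/scene0.png

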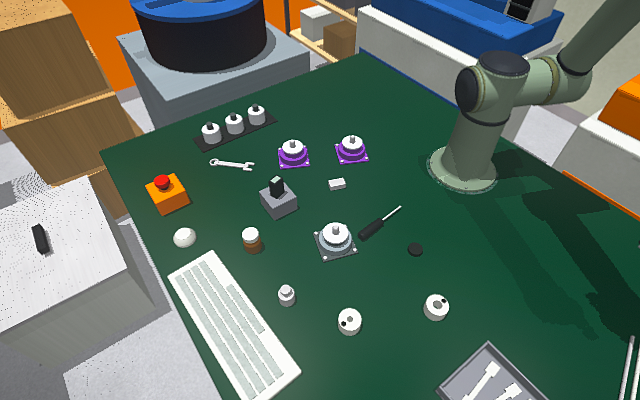

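View pics/top0.png

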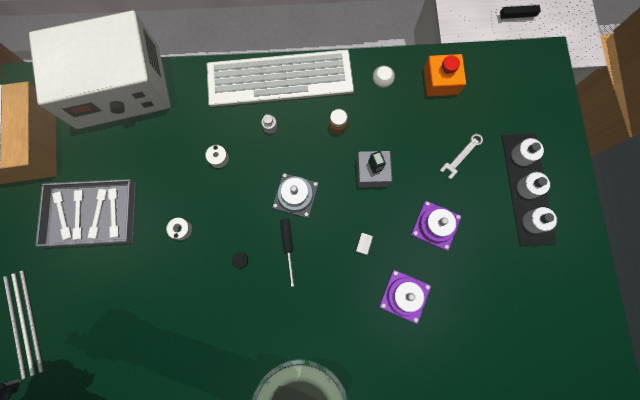

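The two views agree on the layout. The bushings are at top (216,156) and (178,228), the grey seat at (294,193), and the probe in its stand at (376,165). The purple seats are decoys. Next I'll zoom in on the bores.

```bash
python3 - <<'E'
import cv2,numpy as np
t=cv2.imread("pics/top0.png");s=cv2.imread("pics/scene0.png")
def c(im,x,y,r=22,k=12): return cv2.resize(im[y-r:y+r,x-r:x+r],None,fx=264/(2*r),fy=264/(2*r),interpolation=cv2.INTER_NEAREST)
a=np.hstack([c(t,216,156),c(t,178,228),c(t,294,193,30)]);b=np.hstack([c(s,349,322),c(s,436,307),c(t,376,165,30)])
cv2.imwrite("pics/z0.png",np.vstack([a,b]))
E
```

```text
(no output)
```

View pics/z0.png

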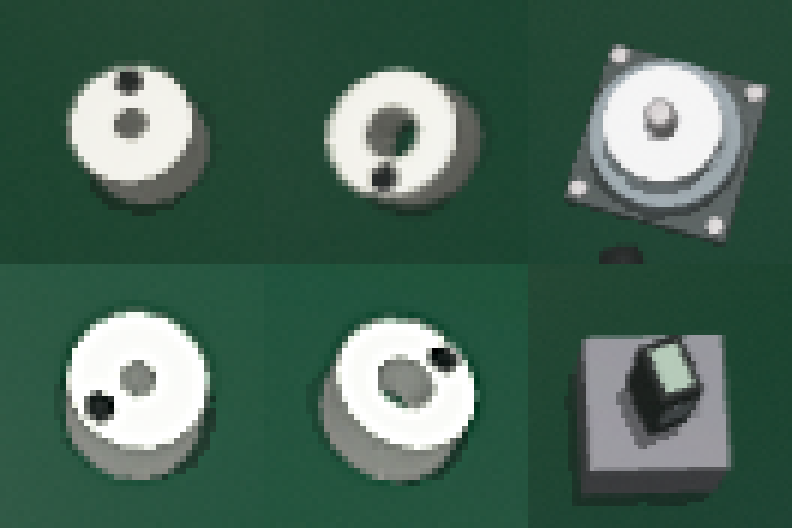

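The wide bore is the bushing at top (178,228), scene (436,307). The mark is about 2 px in radius. Next I'll measure positions.

```bash
cat > h.py <<'E'
import cv2,numpy as np
from plant import cams,sensors
def ray(n,px):
    c=cams.calibration(n);K=np.array([[c['fx'],0,c['cx']],[0,c['fy'],c['cy']],[0,0,1]])
    u=cv2.undistortPoints(np.array(px,float).reshape(-1,1,2),K,c['dist_coeffs']).reshape(-1,2)
    d=np.c_[u,np.ones(len(u))]@c['R']; o=-c['R'].T@c['t']; return o,d
def plane(n,px,z):
    o,d=ray(n,px); return (o+d*((z-o[2])/d[:,2])[:,None])[:,:2]
def proj(n,X):
    c=cams.calibration(n);K=np.array([[c['fx'],0,c['cx']],[0,c['fy'],c['cy']],[0,0,1]])
    return cv2.projectPoints(np.array(X,float).reshape(-1,3),cv2.Rodrigues(c['R'])[0],c['t'],K,c['dist_coeffs'])[0].reshape(-1,2)
def comp(mask,px):
    n,l,st,ce=cv2.connectedComponentsWithStats(mask.astype(np.uint8),connectivity=4)
    d=np.hypot(*(ce[1:]-px).T); i=1+np.argmin(d+1e3*(st[1:,4]<4)); return l==i
def circ(n,m,z):
    cs,_=cv2.findContours(m.astype(np.uint8),cv2.RETR_EXTERNAL,cv2.CHAIN_APPROX_NONE)
    p=plane(n,max(cs,key=cv2.contourArea).reshape(-1,2),z)
    A=np.c_[2*p,np.ones(len(p))];s=np.linalg.lstsq(A,(p**2).sum(1),rcond=None)[0]
    return s[:2],np.sqrt(s[2]+s[:2]@s[:2])
E
python3 - <<'E'
from h import *
I={n:cv2.imread(f"pics/{n}0.png")[:,:,::-1].astype(int) for n in("scene","top")}
for n,ps in dict(top=dict(wide=(178,228),tight=(216,156),seat=(294,190)),scene=dict(wide=(436,305),tight=(349,320),seat=(336,232))).items():
    g=I[n].min(2)
    for k,p in ps.items():
        z=.053 if k=='seat' else .034
        for th in (190,215):
            m=comp(g>th,p); print(n,k,th,m.sum(),*[np.round(v,4) for v in circ(n,m,z)])
        if k!='seat':
            x,y=p; w=np.zeros_like(g,bool); c,r=circ(n,comp(g>190,p),z)
            d=(I[n].max(2)<60)
            ys,xs=np.mgrid[0:400,0:640]; P=plane(n,np.c_[xs.ravel(),ys.ravel()],z)
            near=(np.abs(np.hypot(*(P-c).T)-.019)<.0075).reshape(g.shape)
            q=P[(d&near).ravel()]; print('  mark',q.mean(0).round(4),len(q),np.degrees(np.arctan2(*(q.mean(0)-c)[::-1])))
E
```

```text
top wide 190 250 [0.4449 0.2867] 0.0214
top wide 215 218 [0.4451 0.2863] 0.0209
  mark [0.4254 0.2908] 7 168.06387059822165
top tight 190 246 [0.6317 0.1919] 0.0236
top tight 215 239 [0.6317 0.192 ] 0.0234
  mark [0.6528 0.1933] 9 3.6183426339529157
top seat 190 490 [ 0.5205 -0.0098] 0.0326
top seat 215 471 [ 0.5203 -0.0097] 0.0322
scene wide 190 287 [0.4488 0.2863] 0.0243
scene wide 215 274 [0.4481 0.2863] 0.0215
  mark [0.4275 0.2878] 12 175.83708948627978
scene tight 190 350 [0.6357 0.1913] 0.0253
scene tight 215 339 [0.6347 0.1914] 0.024
  mark [0.6532 0.1916] 14 1.1005814534089138
scene seat 190 368 [ 0.5219 -0.0106] 0.0325
scene seat 215 358 [ 0.522  -0.0108] 0.0323
```

```bash
python3 - <<'E'
from h import *
from scipy.optimize import least_squares
I={n:cv2.imread(f"pics/{n}0.png")[:,:,::-1].astype(int) for n in("scene","top")}
ys,xs=np.mgrid[0:400,0:640]
R={}
for n,ps in dict(top=dict(wide=(178,228),tight=(216,156),seat=(294,190)),scene=dict(wide=(436,305),tight=(349,320),seat=(336,232))).items():
    g=I[n].min(2)
    for k,p in ps.items():
        z=.053 if k=='seat' else .034
        for th in (150,180,200):
            m=comp(g>th,p).astype(np.uint8)
            cs,_=cv2.findContours(m,cv2.RETR_EXTERNAL,cv2.CHAIN_APPROX_NONE)
            h=cv2.convexHull(max(cs,key=cv2.contourArea)); f=np.zeros_like(m); cv2.fillConvexPoly(f,h,1)
            q=plane(n,np.c_[xs[f>0],ys[f>0]],z); c,r=circ(n,f,z)
            print(n,k,th,f.sum(),'centroid',q.mean(0).round(4),'fit',c.round(4),round(r,4))
# bore centroid for wide
for n,p in (('top',(178,228)),('scene',(436,307))): 
    x,y=p; print(n); print(I[n][y-14:y+16,x-14:x+16].min(2))
E
```

```text
top wide 150 358 centroid [0.4447 0.2871] fit [0.4448 0.2871] 0.0256
top wide 180 349 centroid [0.4446 0.2868] fit [0.4447 0.2867] 0.0253
top wide 200 344 centroid [0.4445 0.2868] fit [0.4446 0.2867] 0.0251
top tight 150 316 centroid [0.6328 0.192 ] fit [0.6329 0.192 ] 0.0256
top tight 180 301 centroid [0.6331 0.1919] fit [0.6332 0.1918] 0.025
top tight 200 295 centroid [0.6328 0.192 ] fit [0.6328 0.1919] 0.0247
top seat 150 889 centroid [ 0.5139 -0.0112] fit [ 0.5142 -0.0112] 0.0416
top seat 180 571 centroid [ 0.5202 -0.0098] fit [ 0.5203 -0.0098] 0.0331
top seat 200 565 centroid [ 0.5203 -0.0098] fit [ 0.5204 -0.0099] 0.033
scene wide 150 397 centroid [0.4477 0.2864] fit [0.4474 0.2861] 0.0262
scene wide 180 391 centroid [0.4477 0.2865] fit [0.4475 0.2861] 0.026
scene wide 200 375 centroid [0.4479 0.2866] fit [0.4476 0.2864] 0.0254
scene tight 150 434 centroid [0.6357 0.1917] fit [0.6355 0.1914] 0.0263
scene tight 180 416 centroid [0.6359 0.1915] fit [0.6357 0.1911] 0.0258
scene tight 200 409 centroid [0.6363 0.1915] fit [0.636  0.1911] 0.0256
scene seat 150 746 centroid [0.5311 0.
[... 6996 characters left out ...]
133 131 129 128 128 129
  129 130 131 126  60  26  34  36  37  35  40  37]
 [ 37  37  37  34  31  32  78 128 133 134 132 131 133 132 131 130 131 129
  134 136 123  89  21  30  35  36  36  37  37  37]
 [ 34  38  37  36  34  31  27  42 106 127 132 139 134 135 135 134 134 135
  126 119  62  22  29  37  36  38  37  38  36  39]
 [ 36  36  36  37  36  34  34  30  26  52 109 143 126 128 129 125 125 122
   62  39  26  31  37  37  38  37  37  38  37  37]
 [ 36  37  35  36  37  37  34  34  34  29  25  21  23  47  59  38  18  23
   28  31  37  36  39  38  36  38  37  37  36  37]
 [ 37  36  37  35  35  36  35  36  37  36  36  34  33  32  31  32  33  37
   35  36  37  37  38  38  38  38  38  37  37  38]]
```

```bash
python3 - <<'E'
from h import *
I={n:cv2.imread(f"pics/{n}0.png")[:,:,::-1] for n in("scene","top")}
def c(n,x,y,r=30,k=380): return cv2.resize(I[n][y-r:y+r,x-r:x+r],(k,k),interpolation=cv2.INTER_NEAREST)
cv2.imwrite("pics/z1.png",np.hstack([c('top',376,163),c('scene',278,195)])[:,:,::-1])
for n,p in(('top',(377,158)),('scene',(276,180))):
    x,y=p; f=I[n].astype(int)[y-14:y+16,x-14:x+16]
    print(n);print('\n'.join(' '.join('%3d'%v for v in r) for r in f.max(2)))
E
```

```text
top
 70  70  70  70  69  70  70  68  70  69  68  69  69  70  69  69  68  69  70  68  69  68  67  69  67  68  69  68  69  68
 69  71  70  69  70  70  70  69  70  69  69  70  68  68  70  68  70  68  68  69  68  67  68  69  69  68  68  68  68  68
 69  69  69  68  70  71  69  70  69  69  69  69  69  69  69  69  69  70  69  68  69  69  69  69  69  68  68  67  68  68
 70  70  69  68  69  70  69  70  70  70  69  70  70  69  69  68  69  70  70  69  68  68  69  69  68  68  67  68  67  68
 69  70  69  71  69  69  69  69  70  69  70  69  69  69  68  70  68  68  69  68  69  68  68  68  68  68  68  68  68  68
 70  69  70  70  69  70  69  70  69  70  69  69  69  69  68  69  69  69  69  69  68  67  67  69  68  68  69  68  68  69
 70  70  68  70  69  70  70  69  70  69  69  69  69  68  69  68  69  68  69  69  70  71  70  71  70  71  69  69  70  68
111 110 110 110 110 111 111 111 111 129 132 130 132 132  86  53  50  68 122 154 159 159 158 158 158 158 137  87  68  68
158 159 160 159 159 159 158 159 160 159 158 110  74  51  48  50  79  55 145 160 158 158 159 159 159 158 137  87  68  68
160 159 160 159 
[... 5409 characters left out ...]
 177 184 111  41  37  40  42  42  41  41  41  41  43  43  42  40  31  93 188 185 180 177 180 189 128
178 176 175 175 175 176 183 152  52  36  40  42  42  41  41  41  42  41  41  42  39  33  60 105  98 178 180 177 181 190
176 175 174 174 174 175 181 198  71  34  41  41  42  41  41  42  41  43  42  41  36  30  82 108 102  93 172 176 177 182
178 175 175 174 174 176 182 167  57  33  40  41  42  42  41  42  41  41  42  36  30  86 112 108  98 177 179 175 175 177
180 177 175 174 175 177 152 163  73  35  37  42  41  41  43  42  40  41  36  41 116 116 108  97 178 181 178 175 175 175
181 180 175 174 175 176 179 160  92  33  30  38  38  42  41  42  39  34  45 114 116 108  97 178 181 177 176 174 176 175
```

View pics/z1.png

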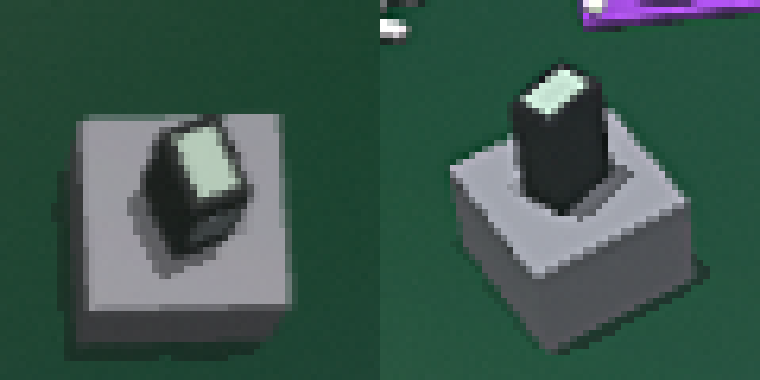

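Both crops show the probe handle with a pale window, top-view centre about (378,157) and scene-view about (275,181). The handle is turned relative to the stand.

```bash
cat >> h.py <<'E'
def pca(q):
    c=q.mean(0); w,v=np.linalg.eigh(np.cov((q-c).T)); return c,np.degrees(np.arctan2(v[1,1],v[0,1]))%180,np.sqrt(12*w)
def tgt(x,y,z,yaw=None,st=None):
    "tool-frame shift (mm) and turn about tool z to reach world x,y,z and jaw yaw, using measured pose"
    from scipy.spatial.transform import Rotation as Ro
    s=sensors.read_state() if st is None else st
    R=Ro.from_euler('xyz',s['eef_rot'],degrees=True)
    d=R.inv().apply(np.array([x,y,z])-s['position'])*1000
    rv=np.zeros(3)
    if yaw is not None: rv=(R.inv()*Ro.from_euler('xyz',[180,0,yaw],degrees=True)).as_rotvec()
    return d.round(1),rv.round(4)
E
python3 - <<'E'
from h import *
I={n:cv2.imread(f"pics/{n}0.png")[:,:,::-1].astype(int) for n in("scene","top")}
ys,xs=np.mgrid[0:400,0:640]
for n,p,th in(('top',(377,157),150),('scene',(275,181),150)):
    f=I[n]; m=comp((f[:,:,1]-f[:,:,0]>8)&(f[:,:,1]>th),p)
    q=plane(n,np.c_[xs[m],ys[m]],.115); print(n,'win',m.sum(),*pca(q))
    r=cv2.minAreaRect((q*1e4).astype(np.float32)); print(r)
    # stand: grayish bluish: low saturation
    m=comp((f[:,:,2]-f[:,:,1]>=-2)&(f.min(2)>125)&(f.max(2)<215),(376,170) if n=='top' else (278,205))
    cs,_=cv2.findContours(m.astype(np.uint8),cv2.RETR_EXTERNAL,cv2.CHAIN_APPROX_NONE)
    q=plane(n,max(cs,key=cv2.contourArea).reshape(-1,2),.055)
    r=cv2.minAreaRect((q*1e4).astype(np.float32)); print(' stand',r)
for n,x in(('disc',(240,260)),('jar',(338,118)),('weight',(268,124)),('sd',(287,235)),('block',(364,243))): print(n,plane('top',[x],.02).round(3))
print(tgt(.446,.2867,.12), tgt(.446,.2867,.018))
E
```

```text
top win 62 [ 0.57347975 -0.21602514] 15.107482761485073 [0.01499573 0.02481538]
((5736.54296875, -2158.4833984375), (241.53074645996094, 146.02822875976562), 17.55636978149414)
 stand ((5727.70654296875, -2160.13525390625), (783.1380004882812, 783.7682495117188), 88.5079574584961)
scene win 37 [ 0.57442511 -0.21789232] 20.61967294604571 [0.01577031 0.0250092 ]
((5745.62548828125, -2182.08154296875), (244.82313537597656, 140.77926635742188), 21.19623565673828)
 stand ((5745.458984375, -2169.22265625), (799.2305908203125, 783.4786376953125), 88.2676773071289)
disc [[0.357 0.133]]
jar [[ 0.724 -0.134]]
weight [[0.716 0.055]]
sd [[0.413 0.014]]
block [[ 0.383 -0.179]]
(array([-344.8, -146.4,  121.7]), array([0., 0., 0.])) (array([-344.8, -146.3,  223.7]), array([0., 0., 0.]))
```

Request:
carry_out([
  [-30, -13, 5, 0, 0, 0, 1],
  [-75, -32, 15, 0, 0, 0, 1],
  [-122, -52, 30, 0, 0, 0, 1],
  [-168, -71, 50, 0, 0, 0, 1],
  [-214, -91, 70, 0, 0, 0, 1],
  [-260, -110, 90, 0, 0, 0, 1],
  [-305, -130, 105, 0, 0, 0, 1],
  [-345, -146, 122, 0, 0, 0, 1],
], grip_force=30)

```text
time_s: 0.9
position: [0.4388, 0.2933, 0.1239]
eef_rot: [-180.0, -0.0, 163.3]
force: [0.3, 0.6, 0.4]
grip_width: 1.002
```

```bash
python3 - <<'E'
from h import *
print(sensors.read_state()['position'],sensors.read_state()['eef_rot'],tgt(.446,.2867,.018))
for n in("scene","top"): cv2.imwrite(f"pics/{n}1.png",cams.camera(n)[:,:,::-1])
a=cv2.imread("pics/top1.png")[140:340,80:320];b=cv2.imread("pics/scene1.png")[200:400,320:560]
cv2.imwrite("pics/z2.png",cv2.resize(np.hstack([a,b]),(800,333)))
E
```

```text
[0.43882317 0.29333176 0.12386093] [-1.79998421e+02 -7.74172528e-03  1.63278419e+02] (array([ -8.8,  -4.3, 105.9]), array([0., 0., 0.]))
```

View pics/z2.png

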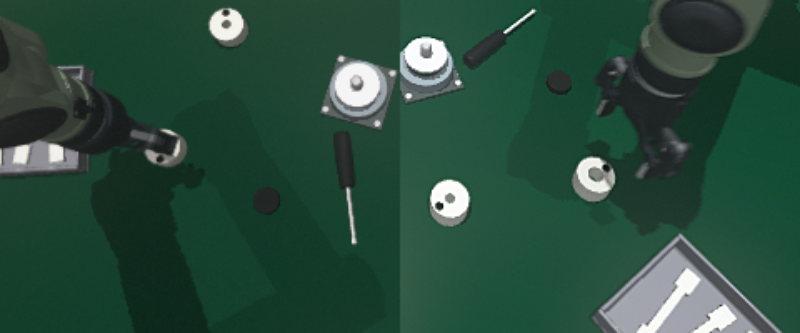

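The arm lags slightly behind the command, and both views show the jaws over the wide bushing. I'll descend and grip.

Request:
carry_out([
  [0, 0, 0, 0, 0, 0, 1],
  [0, 0, 20, 0, 0, 0, 1],
  [0, 0, 50, 0, 0, 0, 1],
  [0, 0, 80, 0, 0, 0, 1],
  [0, 0, 95, 0, 0, 0, 1],
  [0, 0, 101, 0, 0, 0, 1],
  [0, 0, 101, 0, 0, 0, 1],
  [0, 0, 101, 0, 0, 0, 1],
])

```text
time_s: 1.8
position: [0.438, 0.2958, 0.0246]
eef_rot: [179.9, 0.1, 163.4]
force: [0.6, 0.0, 0.6]
grip_width: 0.996
```

Request:
carry_out([
  [0, 0, 0, 0, 0, 0, 0.5],
  [0, 0, 0, 0, 0, 0, 0.5],
  [0, 0, 0, 0, 0, 0, 0.5],
  [0, 0, 0, 0, 0, 0, 0.5],
  [0, 0, 0, 0, 0, 0, 0.5],
  [0, 0, 0, 0, 0, 0, 0.5],
  [0, 0, 0, 0, 0, 0, 0.5],
  [0, 0, 0, 0, 0, 0, 0.5],
])

```text
time_s: 2.6
position: [0.4383, 0.2951, 0.0248]
eef_rot: [179.9, 0.1, 163.3]
force: [-2.2, -1.2, 6.5]
grip_width: 0.609
```

```bash
python3 - <<'E'
from h import *
s=sensors.read_state();print(s['position'],s['force'],s['grip_width'])
for n in("scene","top"): cv2.imwrite(f"pics/{n}2.png",cams.camera(n)[:,:,::-1])
a=cv2.imread("pics/top2.png")[190:270,130:230];b=cv2.imread("pics/scene2.png")[260:340,380:480]
cv2.imwrite("pics/z3.png",cv2.resize(np.hstack([a,b]),(800,320)))
E
```

```text
[0.43826574 0.2950677  0.02476233] [-2.19839213 -1.2168723   6.5212643 ] 0.6093087514865204
```

View pics/z3.png

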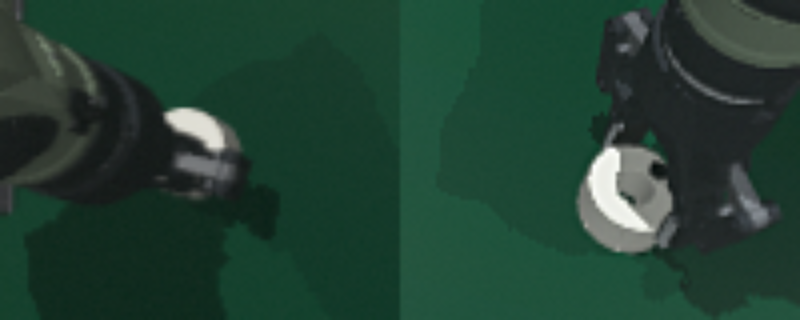

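The first move was truncated by the speed limit, so the grip is about 9 mm off along tool x (opening 0.609 is a chord, not the diameter). I'll reopen, rise and correct.

Request:
carry_out([
  [0, 0, 0, 0, 0, 0, 1],
  [0, 0, 0, 0, 0, 0, 1],
  [0, 0, 0, 0, 0, 0, 1],
  [0, 0, -10, 0, 0, 0, 1],
  [0, 0, -40, 0, 0, 0, 1],
  [0, 0, -70, 0, 0, 0, 1],
  [0, 0, -70, 0, 0, 0, 1],
  [0, 0, -70, 0, 0, 0, 1],
])

```text
time_s: 3.5
position: [0.4384, 0.2952, 0.0947]
eef_rot: [179.9, 0.1, 163.3]
force: [0.9, 0.9, -0.4]
grip_width: 1.001
```

```bash
python3 - <<'E'
from h import *
s=sensors.read_state();print(s['position'],s['force'],s['grip_width'])
for n in("scene","top"): cv2.imwrite(f"pics/{n}3.png",cams.camera(n)[:,:,::-1])
a=cv2.imread("pics/top3.png")[190:270,130:230];b=cv2.imread("pics/scene3.png")[260:340,380:480]
cv2.imwrite("pics/z4.png",cv2.resize(np.hstack([a,b]),(800,320)))
f=cv2.imread("pics/scene3.png").astype(int); g=f.min(2)
for th in(180,200):
    m=comp(g>th,(436,305)).astype(np.uint8)
    cs,_=cv2.findContours(m,cv2.RETR_EXTERNAL,cv2.CHAIN_APPROX_NONE)
    h=cv2.convexHull(max(cs,key=cv2.contourArea)); ff=np.zeros_like(m); cv2.fillConvexPoly(ff,h,1)
    print(ff.sum(),circ('scene',ff,.034))
E
```

```text
[0.43842016 0.29524896 0.09469744] [ 0.87529143  0.90340927 -0.42177086] 1.0014807295151014
276 (array([0.45435856, 0.28874988]), np.float64(0.02201485788111835))
274 (array([0.45422419, 0.28872039]), np.float64(0.021936275879088425))
```

View pics/z4.png

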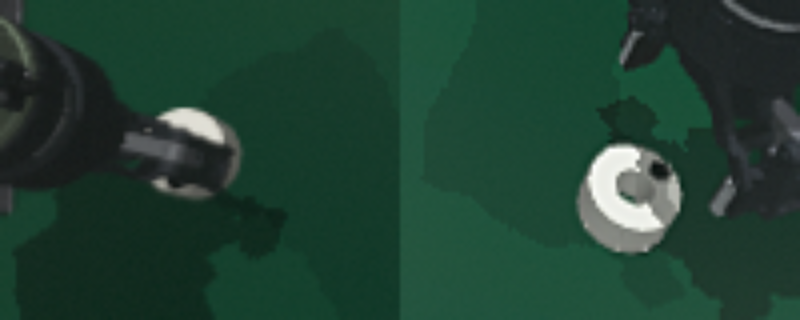

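```bash
python3 - <<'E'
from h import *
for k in(0,3):
    f=cv2.imread(f"pics/scene{k}.png"); hsv=cv2.cvtColor(f,cv2.COLOR_BGR2HSV).astype(int)
    m=comp((hsv[:,:,1]<90)&(hsv[:,:,2]>75),(436,308)).astype(np.uint8)
    cs,_=cv2.findContours(m,cv2.RETR_EXTERNAL,cv2.CHAIN_APPROX_NONE)
    h=cv2.convexHull(max(cs,key=cv2.contourArea)); ff=np.zeros_like(m); cv2.fillConvexPoly(ff,h,1)
    ys,xs=np.nonzero(ff); c=(xs.mean(),ys.mean()); print(k,ff.sum(),c,xs.min(),xs.max(),ys.min(),ys.max(),plane('scene',[c],.017))
    d=comp(f.max(2)<75,(443+ (k>0)*2,301)); ys,xs=np.nonzero(d); print('mark',len(xs),xs.mean(),ys.mean(),plane('scene',[(xs.mean(),ys.mean())],.034))
E
```

```text
0 571 (np.float64(435.63747810858143), np.float64(307.1401050788091)) 423 448 294 321 [[0.44622718 0.28577966]]
mark 12 443.4166666666667 300.25 [[0.42746491 0.28783718]]
3 573 (np.float64(436.73996509598607), np.float64(309.1116928446771)) 424 450 296 323 [[0.44785649 0.2907462 ]]
mark 13611 467.5635148042025 261.18507089853796 [[0.29532743 0.25182237]]
```

Request:
carry_out([
  [-5, 0, 10, 0, 0, 0, 1],
  [-9.2, 0, 30, 0, 0, 0, 1],
  [-9.2, 0, 55, 0, 0, 0, 1],
  [-9.2, 0, 70, 0, 0, 0, 1],
  [-9.2, 0, 75.5, 0, 0, 0, 1],
  [-9.2, 0, 75.5, 0, 0, 0, 1],
  [-9.2, 0, 75.5, 0, 0, 0, 0.8],
  [-9.2, 0, 75.5, 0, 0, 0, 0.7],
])

```text
time_s: 4.4
position: [0.4472, 0.2925, 0.0187]
eef_rot: [180.0, 0.1, 163.3]
force: [0.5, 0.7, 0.5]
grip_width: 0.705
```

Request:
carry_out([
  [0, 0, 0, 0, 0, 0, 0.6],
  [0, 0, 0, 0, 0, 0, 0.5],
  [0, 0, 0, 0, 0, 0, 0.5],
  [0, 0, 0, 0, 0, 0, 0.5],
  [0, 0, 0, 0, 0, 0, 0.5],
  [0, 0, 0, 0, 0, 0, 0.5],
  [0, 0, 0, 0, 0, 0, 0.5],
  [0, 0, 0, 0, 0, 0, 0.5],
])

```text
time_s: 5.2
position: [0.4473, 0.2926, 0.0192]
eef_rot: [179.9, 0.1, 163.3]
force: [-0.7, -0.2, 6.5]
grip_width: 0.624
```

```bash
python3 - <<'E'
from h import *
s=sensors.read_state();print(s['position'],s['force'],s['grip_width'])
for n in("scene","top"): cv2.imwrite(f"pics/{n}4.png",cams.camera(n)[:,:,::-1])
a=cv2.imread("pics/top4.png")[190:270,130:230];b=cv2.imread("pics/scene4.png")[260:340,380:480]
cv2.imwrite("pics/z5.png",cv2.resize(np.hstack([a,b]),(800,320)))
E
```

```text
[0.44731396 0.29257848 0.01915489] [-0.73196137 -0.17850587  6.5178778 ] 0.6235284317167965
```

View pics/z5.png

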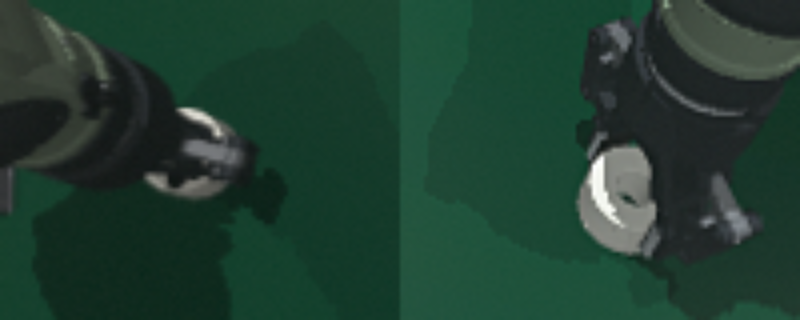

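Holding, opening 0.624. I'll lift and look at how it sits before crossing.

Request:
carry_out([
  [0, 0, -10, 0, 0, 0, 0.5],
  [0, 0, -35, 0, 0, 0, 0.5],
  [0, 0, -65, 0, 0, 0, 0.5],
  [0, 0, -100, 0, 0, 0, 0.5],
  [-10, -17, -125, 0, 0, 0, 0.5],
  [-22, -38, -135, 0, 0, 0, 0.5],
  [-37, -62, -135, 0, 0, 0, 0.5],
  [-52, -88, -135, 0, 0, 0, 0.5],
])

```text
time_s: 6.1
position: [0.4715, 0.1924, 0.1544]
eef_rot: [179.9, 0.1, 163.3]
force: [-0.3, -0.1, -1.4]
grip_width: 0.621
```

Request:
carry_out([
  [-17, -29, 0, 0, 0, 0, 0.5],
  [-35, -59, 0, 0, 0, 0, 0.5],
  [-53, -89, 0, 0, 0, 0, 0.5],
  [-70, -119, 0, 0, 0, 0, 0.5],
  [-86, -147, 0, 0, 0, 0, 0.5],
  [-99, -169, 0, 0, 0, 0, 0.5],
  [-106, -181, 0, 0, 0, 0, 0.5],
  [-106, -181, 0, 0, 0, 0, 0.5],
])

```text
time_s: 6.9
position: [0.5208, -0.0121, 0.1534]
eef_rot: [180.0, 0.0, 163.1]
force: [-1.4, 0.9, -0.4]
grip_width: 0.619
```

```bash
python3 - <<'E'
from h import *
s=sensors.read_state();print(s['position'],s['eef_rot'],s['force'],s['grip_width'],tgt(.5211,-.0101,.11))
for n in("scene","top"): cv2.imwrite(f"pics/{n}5.png",cams.camera(n)[:,:,::-1])
a=cv2.imread("pics/top5.png")[120:240,230:380];b=cv2.imread("pics/scene5.png")[140:260,260:410]
cv2.imwrite("pics/z6.png",cv2.resize(np.hstack([a,b]),(800,320)))
E
```

```text
[ 0.52084896 -0.01205859  0.15339401] [1.79990323e+02 2.77064134e-02 1.63138617e+02] [-1.35105871  0.85928842 -0.35582819] 0.6193426304436275 (array([ 0.3,  1.9, 43.4]), array([0., 0., 0.]))
```

View pics/z6.png

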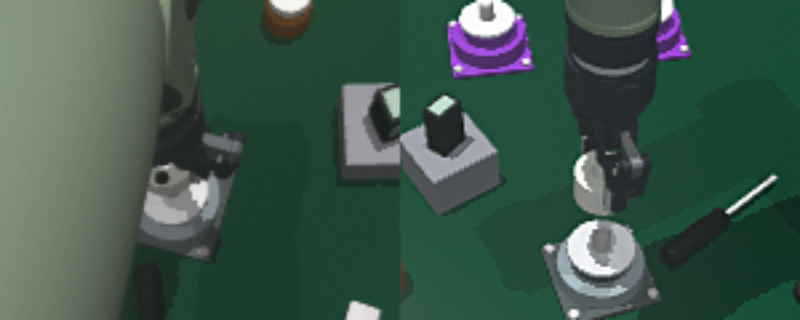

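Request:
carry_out([
  [0, 0, 0, 0, 0, 0, 0.5],
  [0, 0, 10, 0, 0, 0, 0.5],
  [0, 0, 25, 0, 0, 0, 0.5],
  [0, 0, 38, 0, 0, 0, 0.5],
  [0, 0, 42, 0, 0, 0, 0.5],
  [0, 0, 42, 0, 0, 0, 0.5],
  [0, 0, 42, 0, 0, 0, 0.5],
  [0, 0, 42, 0, 0, 0, 0.5],
])

```text
time_s: 7.8
position: [0.521, -0.0107, 0.1117]
eef_rot: [180.0, 0.1, 163.3]
force: [0.2, 0.6, -0.6]
grip_width: 0.617
```

```bash
python3 - <<'E'
from h import *
s=sensors.read_state();P=s['position'];print(P,s['eef_rot'],s['force'],s['grip_width'],tgt(.5211,-.0101,.072))
for n in("scene","top"): cv2.imwrite(f"pics/{n}6.png",cams.camera(n)[:,:,::-1])
out=[]
th=np.linspace(0,2*np.pi,60)
for n,(x,y) in dict(top=(230,130),scene=(280,170)).items():
    im=cv2.imread(f"pics/{n}6.png"); im=cv2.resize(im,None,fx=4,fy=4,interpolation=cv2.INTER_NEAREST)
    for z,col in((P[2]-.0192,(0,0,255)),(P[2]+.0148,(0,255,255))):
        q=proj(n,np.c_[P[0]+.027*np.cos(th),P[1]+.027*np.sin(th),0*th+z]); cv2.polylines(im,[((q+.5)*4).astype(int)],True,col,1)
    out.append(im[y*4:y*4+400,x*4:x*4+400])
cv2.imwrite("pics/z7.png",np.hstack(out))
E
```

```text
[ 0.52099948 -0.01074931  0.11166506] [1.79990456e+02 6.25167941e-02 1.63298083e+02] [ 0.16657692  0.64536734 -0.59793535] 0.6171958665909414 (array([ 0.1,  0.6, 39.7]), array([0., 0., 0.]))
```

View pics/z7.png

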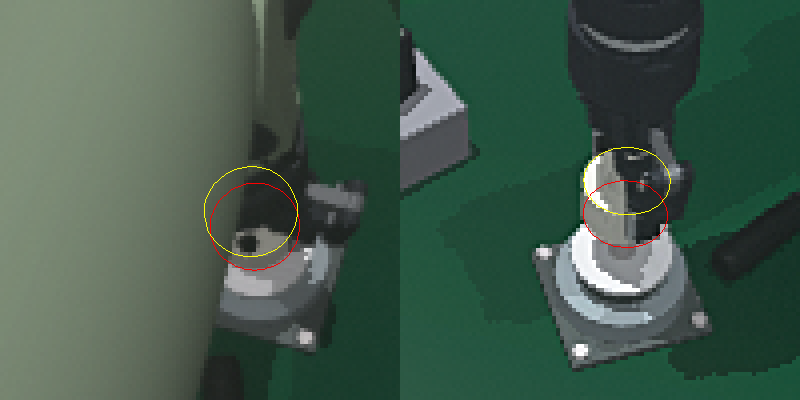

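The projected outlines match the held bushing, and the mark falls where predicted at zoom (246,242). It is aligned with the pin to about 1 mm, so I'll lower.

Request:
carry_out([
  [0, 0.6, 5, 0, 0, 0, 0.5],
  [0, 0.6, 10, 0, 0, 0, 0.5],
  [0, 0.6, 14, 0, 0, 0, 0.5],
  [0, 0.6, 18, 0, 0, 0, 0.5],
  [0, 0.6, 22, 0, 0, 0, 0.5],
  [0, 0.6, 25, 0, 0, 0, 0.5],
  [0, 0.6, 25, 0, 0, 0, 0.5],
  [0, 0.6, 25, 0, 0, 0, 0.5],
])

```text
time_s: 8.7
position: [0.5206, -0.0103, 0.086]
eef_rot: [-180.0, -0.0, 163.3]
force: [0.1, 0.8, -0.7]
grip_width: 0.621
```

```bash
python3 - <<'E'
from h import *
s=sensors.read_state();P=s['position'];print(P,s['eef_rot'],s['force'],s['grip_width'])
for n in("scene",): cv2.imwrite(f"pics/{n}7.png",cams.camera(n)[:,:,::-1])
cv2.imwrite("pics/z8.png",cv2.resize(cv2.imread("pics/scene7.png")[180:280,280:400],(720,600)))
E
```

```text
[ 0.52063101 -0.01025575  0.08601835] [-1.79999213e+02 -1.07529408e-02  1.63280994e+02] [ 0.1075899   0.76281358 -0.71210229] 0.6208952920328054
```

View pics/z8.png

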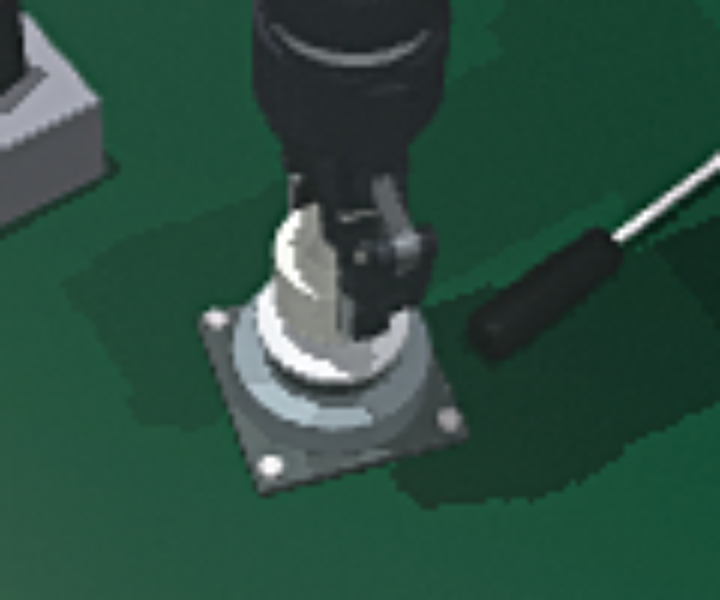

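The bushing is on the pin with no force, so it has engaged about 10 mm. I'll continue down to the seat.

Request:
carry_out([
  [0, 0, 3, 0, 0, 0, 0.5],
  [0, 0, 6, 0, 0, 0, 0.5],
  [0, 0, 9, 0, 0, 0, 0.5],
  [0, 0, 11, 0, 0, 0, 0.5],
  [0, 0, 13, 0, 0, 0, 0.5],
  [0, 0, 14.5, 0, 0, 0, 0.5],
  [0, 0, 14.5, 0, 0, 0, 0.5],
  [0, 0, 14.5, 0, 0, 0, 0.5],
])

```text
time_s: 9.55
position: [0.5206, -0.0102, 0.0717]
eef_rot: [-180.0, -0.0, 163.3]
force: [-1.1, -0.3, 1.7]
grip_width: 0.621
```

Request:
carry_out([
  [0, 0, 0, 0, 0, 0, 0.7],
  [0, 0, 0, 0, 0, 0, 0.8],
  [0, 0, 0, 0, 0, 0, 0.85],
  [0, 0, 0, 0, 0, 0, 0.85],
  [0, 0, -15, 0, 0, 0, 0.85],
  [0, 0, -45, 0, 0, 0, 0.85],
  [0, 0, -80, 0, 0, 0, 0.85],
  [0, 0, -110, 0, 0, 0, 0.85],
])

```text
time_s: 10.35
position: [0.5207, -0.0103, 0.1831]
eef_rot: [180.0, 0.0, 163.3]
force: [1.4, -0.7, -0.1]
grip_width: 0.849
```

```bash
python3 - <<'E'
from h import *
s=sensors.read_state();P=s['position'];print(P,s['eef_rot'],s['force'],s['grip_width'])
print(tgt(.5737,-.2168,.19,198))
for n in("scene","top"): cv2.imwrite(f"pics/{n}8.png",cams.camera(n)[:,:,::-1])
a=cv2.imread("pics/top8.png")[150:240,240:360];b=cv2.imread("pics/scene8.png")[190:280,280:400]
cv2.imwrite("pics/z9.png",cv2.resize(np.hstack([a,b]),(800,300)))
E
```

```text
[ 0.52073512 -0.01028905  0.18308629] [1.79997311e+02 2.39324190e-02 1.63280191e+02] [ 1.3923475  -0.74525964 -0.10953532] 0.8490260118005895
(array([-110.1, -182.5,   -6.9]), array([-1.00e-04,  4.00e-04, -6.06e-01]))
```

View pics/z9.png

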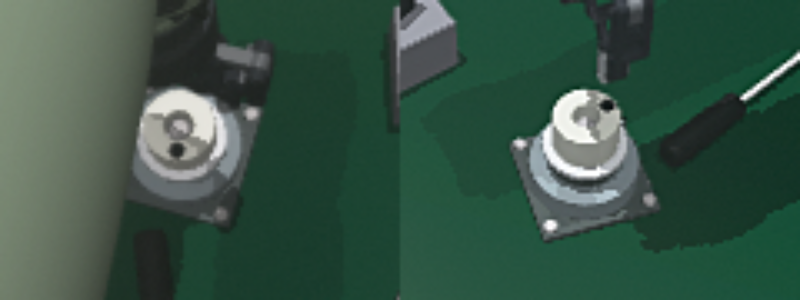

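The bushing sits on the pin with its mark up and visible in both views, and it is released. Moving above the probe next.

Request:
carry_out([
  [-12, -20, -5, 0, 0, -0.07, 0.8],
  [-30, -50, -7, 0, 0, -0.17, 0.7],
  [-50, -83, -7, 0, 0, -0.28, 0.7],
  [-70, -116, -7, 0, 0, -0.39, 0.7],
  [-88, -146, -7, 0, 0, -0.5, 0.7],
  [-102, -169, -7, 0, 0, -0.58, 0.7],
  [-110, -182.5, -7, 0, 0, -0.606, 0.7],
  [-110, -182.5, -7, 0, 0, -0.606, 0.7],
])

```text
time_s: 11.25
position: [0.5734, -0.2187, 0.1873]
eef_rot: [180.0, -0.0, -162.2]
force: [0.3, 1.2, 0.4]
grip_width: 0.7
```

Request:
carry_out([
  [0, 0, 0, 0, 0, 0, 0.7],
  [0, 0, 5, 0, 0, 0, 0.7],
  [0, 0, 10, 0, 0, 0, 0.7],
  [0, 0, 20, 0, 0, 0, 0.7],
  [0, 0, 30, 0, 0, 0, 0.7],
  [0, 0, 35, 0, 0, 0, 0.7],
  [0, 0, 35, 0, 0, 0, 0.7],
  [0, 0, 35, 0, 0, 0, 0.7],
])

```text
time_s: 12.05
position: [0.5735, -0.2167, 0.1534]
eef_rot: [180.0, -0.0, -162.0]
force: [0.2, -0.7, -0.0]
grip_width: 0.701
```

```bash
python3 - <<'E'
from h import *
s=sensors.read_state();P=s['position'];print(P,s['eef_rot'],s['force'],s['grip_width'])
print(tgt(.5737,-.2168,.077,198))
for n in("scene","top"): cv2.imwrite(f"pics/{n}9.png",cams.camera(n)[:,:,::-1])
a=cv2.imread("pics/top9.png")[110:230,250:410];b=cv2.imread("pics/scene9.png")[130:250,220:380]
cv2.imwrite("pics/z10.png",cv2.resize(np.hstack([a,b]),(800,300)))
E
```

```text
[ 0.57348698 -0.21666093  0.15344622] [ 1.79987881e+02 -1.10816213e-02 -1.61996805e+02] [ 0.23484633 -0.687855   -0.00109039] 0.7011186393983598
(array([-0.2, -0.2, 76.4]), array([ 0.0002, -0.0002,  0.0001]))
```

View pics/z10.png

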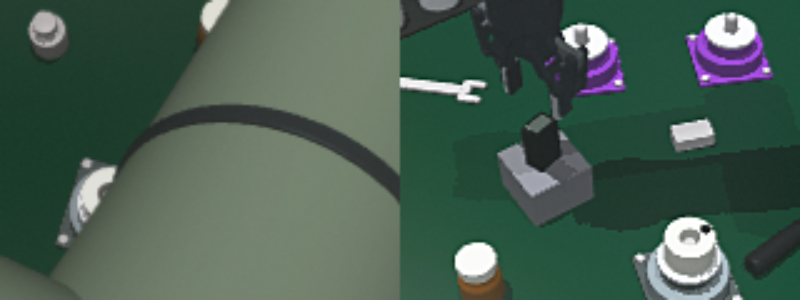

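Request:
carry_out([
  [0, 0, 10, 0, 0, 0, 0.7],
  [0, 0, 25, 0, 0, 0, 0.7],
  [0, 0, 42, 0, 0, 0, 0.7],
  [0, 0, 58, 0, 0, 0, 0.7],
  [0, 0, 70, 0, 0, 0, 0.7],
  [0, 0, 75, 0, 0, 0, 0.7],
  [0, 0, 75, 0, 0, 0, 0.6],
  [0, 0, 75, 0, 0, 0, 0.5],
])

```text
time_s: 12.95
position: [0.5739, -0.2169, 0.0791]
eef_rot: [-180.0, 0.0, -162.0]
force: [0.3, -0.0, -0.0]
grip_width: 0.497
```

Request:
carry_out([
  [0, 0, 0, 0, 0, 0, 0.4],
  [0, 0, 0, 0, 0, 0, 0.3],
  [0, 0, 0, 0, 0, 0, 0.2],
  [0, 0, 0, 0, 0, 0, 0.1],
  [0, 0, 0, 0, 0, 0, 0.1],
  [0, 0, 0, 0, 0, 0, 0.1],
  [0, 0, 0, 0, 0, 0, 0.1],
  [0, 0, 0, 0, 0, 0, 0.1],
], grip_force=50)

```text
time_s: 13.75
position: [0.5741, -0.217, 0.0795]
eef_rot: [-179.9, 0.1, -162.0]
force: [0.4, -0.5, 5.7]
grip_width: 0.299
```

```bash
python3 - <<'E'
from h import *
s=sensors.read_state();P=s['position'];print(P,s['eef_rot'],s['force'],s['grip_width'])
for n,k,pm,pb in(("scene",9,(342,221.5),(336,226)),("top",8,(293,195),(294,192))):
    f=cv2.imread(f"pics/{n}{k}.png").astype(int)
    m=f.max(2); x,y=map(int,pm)
    w=np.clip(130-m[y-5:y+6,x-5:x+6],0,None).astype(float)
    print(n);print(m[y-5:y+6,x-5:x+6])
    m2=comp(m<90,pm); ys,xs=np.nonzero(m2); print(len(xs),plane(n,[(xs.mean(),ys.mean())],.087))
E
```

```text
[ 0.57413045 -0.21700907  0.07949226] [-1.79932294e+02  6.57046809e-02 -1.61997613e+02] [ 0.44210732 -0.50059259  5.7370101 ] 0.29857710462999076
scene
[[ 58  56  62  71  77  81  84  84  84  84  84]
 [255 255 207 116  62  66  76  81  81  82  82]
 [255 255 255 255 255 144  75  75  79  81  82]
 [253 254 255 255 255 255 156  81  76  80  81]
 [255 255 255 140  32  30  95 201  99  80  82]
 [252 255 252  68  17  27  21  92  67  73  81]
 [129 129 255 119  17  13   0 246 200  88  75]
 [135 132 124 255 233  94 255 255 255 124  72]
 [132 135 116 255 255 255 255 255 255 121  70]
 [168 130 109 255 255 254 253 255 255 117  65]
 [253 117 192 255 254 252 252 255 255 199  87]]
9 [[ 0.50249205 -0.00967696]]
top
[[168 156 149 112 128 113 108 102  93 190 226]
 [169 169 159 115 105 107  96 103 125 133 137]
 [170 169 167 167 135 127 160 160 135 131 130]
 [171 169 170  89  50  47  70 161 168 137 132]
 [172 170 142  63  38  39  42  98 165 170 171]
 [173 173 115  51  39  39  39 126 169 173 173]
 [168 175 171  75  39  36  64 161 173 174 170]
 [104 138 161 139  97  82 163 173 159 137 104]
 [104 104 102  99 116 102 101 103 103  99  98]
 [141 105 100 101 100  99  99  97  96  97  95]
 [174 155 122 118 101  99  99  98  97 112 114]]
17 [[ 0.50126024 -0.00791074]]
```

The handle is gripped at opening 0.299 (about 25.4 mm). Both views put the mark at about (0.502,-0.0087), which agrees with the release pose. Lifting straight up.

Request:
carry_out([
  [0, 0, -5, 0, 0, 0, 0.1],
  [0, 0, -18, 0, 0, 0, 0.1],
  [0, 0, -35, 0, 0, 0, 0.1],
  [0, 0, -55, 0, 0, 0, 0.1],
  [0, 0, -78, 0, 0, 0, 0.1],
  [0, 0, -100, 0, 0, 0, 0.1],
  [0, 0, -115, 0, 0, 0, 0.1],
  [0, 0, -120, 0, 0, 0, 0.1],
])

```text
time_s: 14.55
position: [0.5743, -0.2171, 0.201]
eef_rot: [-179.9, 0.1, -162.0]
force: [-0.1, -0.2, -2.6]
grip_width: 0.299
```

```bash
python3 - <<'E'
from h import *
s=sensors.read_state();P=s['position'];print(P,s['eef_rot'],s['force'],s['grip_width'])
print(tgt(.5018,-.0087,.2))
for n in("scene",): cv2.imwrite(f"pics/{n}10.png",cams.camera(n)[:,:,::-1])
cv2.imwrite("pics/z11.png",cv2.resize(cv2.imread("pics/scene10.png")[110:230,200:360],(800,600)))
E
```

```text
[ 0.57428819 -0.21705633  0.20102075] [-1.79878022e+02  1.19597561e-01 -1.61993208e+02] [-0.14968818 -0.20928556 -2.62182615] 0.2994499908228033
(array([  4.5, 220.6,   0.5]), array([0., 0., 0.]))
```

View pics/z11.png

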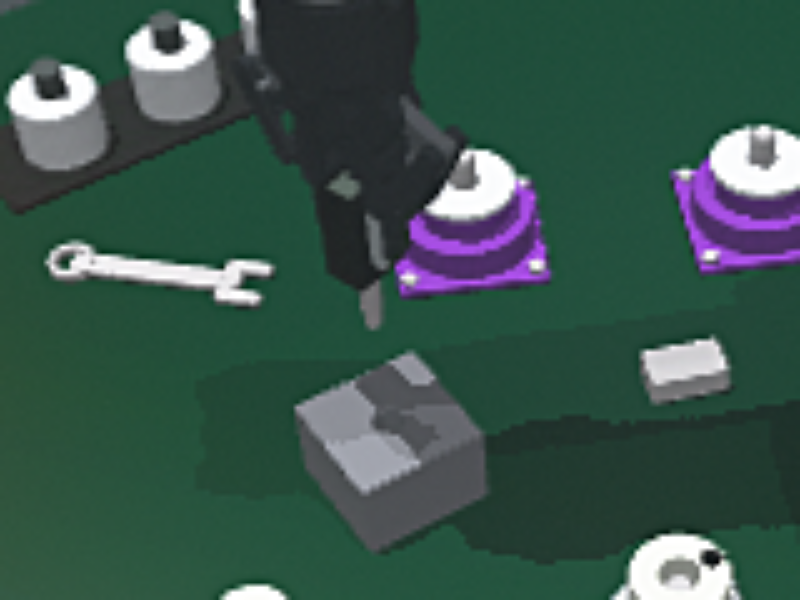

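```bash
python3 - <<'E'
from h import *
P=np.array([.5743,-.2171,.2010])
for dz in (-.0695,-.0245,.0055,.0355): print(dz,((proj('scene',P+[0,0,dz])[0]-[200,110]+.5)*5).round(1))
# handle side corners
f=cv2.imread("pics/scene10.png"); cv2.imwrite("pics/z12.png",cv2.resize(f[150:180,258:288],(600,600),interpolation=cv2.INTER_NEAREST))
E
```

```text
-0.0695 [376.2 327.2]
-0.0245 [368.1 267. ]
0.0055 [362.3 224.4]
0.0355 [356.3 179.8]
```

View pics/z12.png

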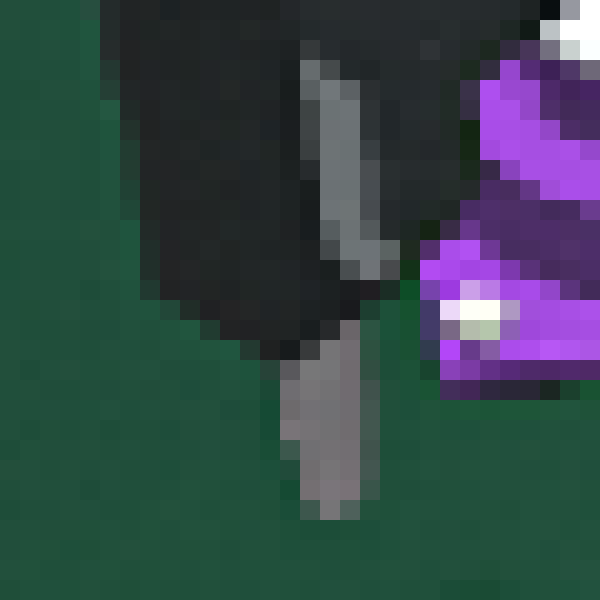

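The stem is upright: its slope matches the projection to within noise. The tip is at scene px (274.5,175.7), about 1–2 mm from prediction. Moving over the mark.

Request:
carry_out([
  [0, 12, 0, 0, 0, 0, 0.1],
  [1, 40, 0, 0, 0, 0, 0.1],
  [2, 75, 0, 0, 0, 0, 0.1],
  [2.5, 110, 0, 0, 0, 0, 0.1],
  [3, 145, 0, 0, 0, 0, 0.1],
  [4, 180, 0, 0, 0, 0, 0.1],
  [4.5, 208, 0, 0, 0, 0, 0.1],
  [4.5, 220.5, 0, 0, 0, 0, 0.1],
])

```text
time_s: 15.4
position: [0.4984, -0.0055, 0.1974]
eef_rot: [179.9, -0.2, -161.8]
force: [-0.4, -1.0, -2.8]
grip_width: 0.296
```

Request:
carry_out([
  [0, 0, 0, 0, 0, 0, 0.1],
  [0, 0, 3, 0, 0, 0, 0.1],
  [0, 0, 10, 0, 0, 0, 0.1],
  [0, 0, 18, 0, 0, 0, 0.1],
  [0, 0, 24, 0, 0, 0, 0.1],
  [0, 0, 28, 0, 0, 0, 0.1],
  [0, 0, 28, 0, 0, 0, 0.1],
  [0, 0, 28, 0, 0, 0, 0.1],
])

```text
time_s: 16.2
position: [0.5011, -0.0085, 0.1705]
eef_rot: [180.0, -0.0, -162.0]
force: [0.7, 0.3, -1.2]
grip_width: 0.301
```

```bash
python3 - <<'E'
from h import *
s=sensors.read_state();P=s['position'];print(P,s['eef_rot'],s['force'],s['grip_width'],tgt(.5018,-.0087,.1565))
for n in("scene","top"): 
    cv2.imwrite(f"pics/{n}11.png",cams.camera(n)[:,:,::-1]); print(n,'tip pred',proj(n,P-[0,0,.0695]),'mark pred',proj(n,[.5018,-.0087,.087]))
k=dict(fx=8,fy=8,interpolation=cv2.INTER_NEAREST)
a=cv2.resize(cv2.imread("pics/top11.png")[160:220,265:315],None,**k);b=cv2.resize(cv2.imread("pics/scene11.png")[180:240,315:365],None,**k)
cv2.imwrite("pics/z13.png",np.hstack([a,b]))
E
```

```text
[ 0.50112747 -0.00851615  0.17049438] [ 1.79994622e+02 -1.02563114e-02 -1.62012900e+02] [ 0.70265703  0.27549338 -1.21050016] 0.30063665048331445 (array([-0.6, -0.4, 14. ]), array([0., 0., 0.]))
scene tip pred [[342.59349824 217.82172734]] mark pred [[342.1079932 221.2266127]]
top tip pred [[292.36994824 193.32647617]] mark pred [[292.84838537 194.41271099]]
```

View pics/z13.png

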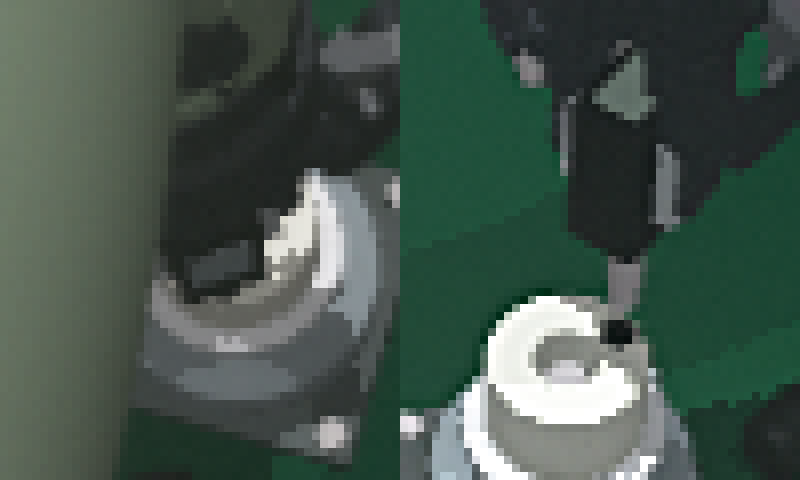

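The scene view shows the tip (342,219) directly above the mark (342,221), so the alignment is good. I'll lower toward contact in small steps.

Request:
carry_out([
  [-0.5, -0.3, 3, 0, 0, 0, 0.1],
  [-0.5, -0.3, 6, 0, 0, 0, 0.1],
  [-0.5, -0.3, 8, 0, 0, 0, 0.1],
  [-0.5, -0.3, 10, 0, 0, 0, 0.1],
  [-0.5, -0.3, 11, 0, 0, 0, 0.1],
  [-0.5, -0.3, 12, 0, 0, 0, 0.1],
  [-0.5, -0.3, 12, 0, 0, 0, 0.1],
  [-0.5, -0.3, 12, 0, 0, 0, 0.1],
])

```text
time_s: 17.1
position: [0.5017, -0.0085, 0.1586]
eef_rot: [-180.0, 0.0, -162.0]
force: [-0.5, 0.6, -2.2]
grip_width: 0.302
```

```bash
python3 - <<'E'
from h import *
s=sensors.read_state();P=s['position'];print(P,s['force'])
for n in("scene",): 
    F=[]
    for i in range(4): im=cams.camera(n); F.append(sensors.read_state()['force'])
    print(np.mean(F,0),np.std(F,0))
    cv2.imwrite(f"pics/{n}12.png",im[:,:,::-1])
cv2.imwrite("pics/z14.png",cv2.resize(cv2.imread("pics/scene12.png")[180:260,310:370],(600,600),interpolation=cv2.INTER_NEAREST))
E
```

```text
[ 0.50170552 -0.00851455  0.15863228] [-0.47996976  0.59291508 -2.17036148]
[ 0.19580827  0.31792193 -1.73829034] [0.50231132 0.41130306 0.21775929]
```

View pics/z14.png

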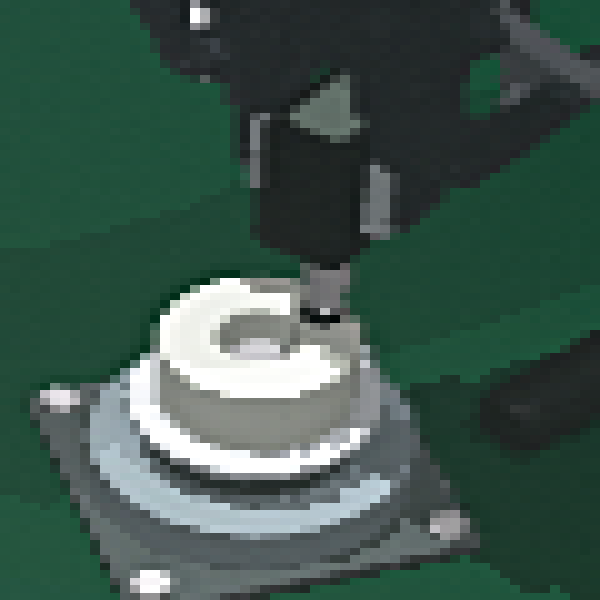

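The tip is just above the mark with baseline fz ≈ -1.75 N (the probe's own weight). Pressing in.

Request:
carry_out([
  [0, 0, 1, 0, 0, 0, 0.1],
  [0, 0, 2, 0, 0, 0, 0.1],
  [0, 0, 3, 0, 0, 0, 0.1],
  [0, 0, 4, 0, 0, 0, 0.1],
  [0, 0, 4.5, 0, 0, 0, 0.1],
  [0, 0, 5, 0, 0, 0, 0.1],
  [0, 0, 5, 0, 0, 0, 0.1],
  [0, 0, 5, 0, 0, 0, 0.1],
])

```text
time_s: 18.1
position: [0.5017, -0.0085, 0.1537]
eef_rot: [-180.0, 0.0, -162.0]
force: [-0.1, -0.0, -1.1]
grip_width: 0.295
```

```bash
python3 - <<'E'
from h import *
F=[]
for i in range(4): im=cams.camera("scene"); F.append(sensors.read_state()['force'])
print(sensors.read_state()['position'],np.mean(F,0),np.std(F,0))
cv2.imwrite("pics/scene13.png",im[:,:,::-1])
E
```

```text
[ 0.50169872 -0.00852493  0.15364564] [-0.05647248 -0.08374565  0.62431205] [0.42349049 0.59988753 0.43594597]
```

Request:
carry_out([
  [0, 0, 1, 0, 0, 0, 0.1],
  [0, 0, 2, 0, 0, 0, 0.1],
  [0, 0, 3, 0, 0, 0, 0.1],
  [0, 0, 3.4, 0, 0, 0, 0.1],
  [0, 0, 3.4, 0, 0, 0, 0.1],
  [0, 0, 3.4, 0, 0, 0, 0.1],
  [0, 0, 3.4, 0, 0, 0, 0.1],
  [0, 0, 3.4, 0, 0, 0, 0.1],
])

```text
time_s: 19.1
position: [0.5017, -0.0085, 0.1503]
eef_rot: [-180.0, 0.0, -162.0]
force: [-0.6, -0.7, 2.8]
grip_width: 0.296
```

```bash
python3 - <<'E'
from h import *
F=[]
for i in range(6): im=cams.camera("scene"); F.append(sensors.read_state()['force'])
s=sensors.read_state();print(s['time_s'],s['position'],s['eef_rot'],s['grip_width'],np.mean(F,0),np.std(F,0))
cv2.imwrite("pics/scene14.png",im[:,:,::-1])
k=(400,533)
cv2.imwrite("pics/z15.png",np.hstack([cv2.resize(cv2.imread(f"pics/scene{i}.png")[180:260,310:370],k,interpolation=cv2.INTER_NEAREST) for i in(12,14)]))
# seat top disc / housing rows at image below: track seat disc lower edge on the column through its centre
for i in (12,13,14):
    g=cv2.imread(f"pics/scene{i}.png").astype(int).min(2); print(i,g[218:236,334],)
E
```

```text
19.4 [ 0.50170136 -0.00850127  0.15019552] [ 1.79999509e+02  4.36028469e-03 -1.61999228e+02] 0.2991414136171048 [-0.60747432  0.40029254  2.11785512] [0.34615583 0.6603804  0.1486891 ]
12 [253 241 244 205 114 124 121 167 210 200 236 251 250 253 255 119 132 134]
13 [144 246 240 249 125 121 125 117 219 204 213 254 250 251 255 203 124 131]
14 [106 142 245 241 241 112 124 123 172 213 198 225 253 250 251 255 188 129]
```

View pics/z15.png

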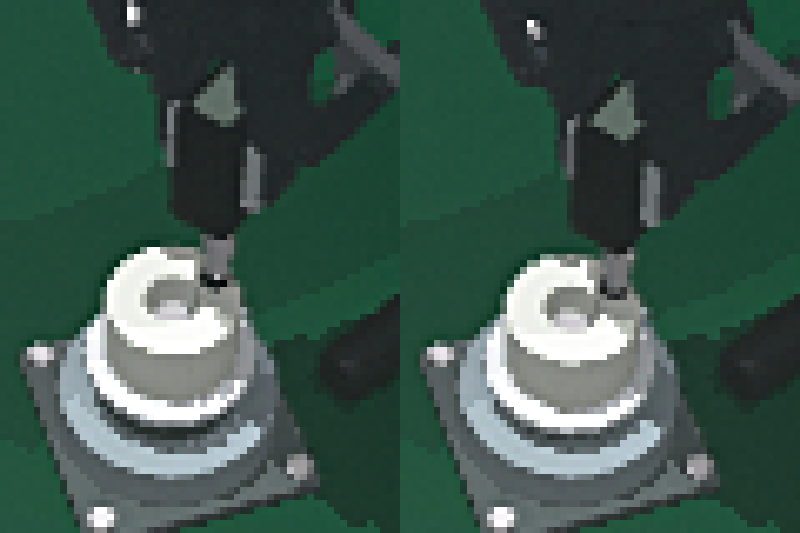

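Force is about 3.9 N net, height suggests about 6 mm of travel, and the seat shifted about 1.5 px (≈6 mm). The bushing stays level, fully down, with the tip on the mark. Handing in.

```bash
python3 -c "
from plant import manip
print(manip.finish_job())"
```

```text
the job is handed in; nothing more can be done
None
```

The wider-bored bushing is on the seat with its mark up, and the probe is held upright on the mark, pressing the seat about half-way down. I handed the job in at about 19.4 s of the 51 s allowed. No verdict was reported.

**What I did**
- **Bushing:** I picked the one at the top camera's (178,228), whose bore is clearly larger. I slid it over the grey seat's pin, lowered it until it made contact, and let go.
- **Probe:** I lifted it about 120 mm straight up out of its stand, moved it over the mark and pressed down slowly.

**Last checks**
- **Press force:** about 3.9 N after taking off the probe's own weight.
- **Seat travel:** about 6 mm from the tool height and from the roughly 1.5-pixel shift of the seat in the picture. The force instead suggests about 5 mm. Both are inside the 3–9.5 mm allowed.
- **Tool tilt:** under 0.1° from vertical, and the probe's stem looked upright in the scene view.
- **Tip on mark:** it looked to be on the mark in the scene picture, and the commanded point is 1–2 mm or less from the measured mark. The top view could not confirm this because the arm hid the tip.
- **Bushing seating:** level and down on the seat in the picture, with nothing else touching it.

**What went wrong:** the first grasp of the bushing was about 9 mm off-centre because the speed limit cut my first move short. It nudged the bushing about 5 mm; I reopened, measured again and gripped it properly. The other bushing and the rest of the bench were not touched on purpose, though I did not measure them again at the end.

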